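# Refit the rollers of the feed cassette

### The job

The feed rollers have been cleaned and greased: put all three back into the green cassette, the black rubber-covered one in the wide middle seats and the two bare steel ones in the seats at either end, every bearing block right down on the floor of its seat. Then lay the long thin slat flat and lengthwise along the middle of the rollers, centred so that it rests on all three. Leave the loose bolt and the short offcut where they lie.

Things in the scene. Friction and masses are not known exactly. Their poses are not given: they have to be found in the camera images.
- cassette: Green open-topped roller cassette, 211 x 144 x 55 mm, fixed. Origin: centre of underside; y along feed (long), x along roller axes. Side beams at |x| = 44 to 61 mm hold seats at y = -70, 0, +70: ends 47 mm wide, floor z 20; middle 55 wide, floor z 12. Tapered posts (to z 52) and outer lips lead blocks in. Floor between beams under z 16. Seated barrel tops z 55, blocks 56.
- steel_roller_a: Bare steel roller, 108 mm long: barrel dia 34, 78 long, turning stiffly in a dark square bearing block at each end (36 x 36, 12 thick). Lies on its blocks. Origin: mid-length, at the blocks' undersides; axis along x, 18 mm above it; ends alike. 0.46 kg. Grasp the barrel across from above. Seated, its origin is at x 0, y +70 or -70, z 20 mm in the cassette frame.
- steel_roller_b: Second bare steel roller, the same as steel_roller_a in every way; the two may change places.
- rubber_roller: Black rubber-covered roller, 108 mm long: barrel dia 42, 78 long, dark square bearing blocks 44 x 44, 12 thick; too big for the end seats. Origin: mid-length, at the blocks' undersides; axis along x, 22 mm above it; ends alike. 0.46 kg. Seated, its origin is at x 0, y 0, z 12 mm in the cassette frame.
- long_slat: Long thin dark wooden slat, 56 x 190 x 18 mm, 0.13 kg, lying flat. Origin: centre of its underside; y along its length, x across its width, z up. Grasp it across its 56 mm width. Laid on the rollers, its underside is about 55 mm above the cassette's origin.
- loose_bolt: Bystander: steel hex bolt lying on the bench, 27 x 98 x 24 mm. Origin: centre of its underside; y along its length. Leave it.
- short_offcut: Bystander: short thick dark wooden offcut, 60 x 120 x 26 mm, at the right of the vice. Origin: centre of its underside; y along its length. Leave it.

How it is judged:
On the way, in this order (a step that is already met when the one before it is completed fails the run):
1. all three rollers are down in their seats: rubber in the middle, steel at both ends ((((x of steel_roller_a in the frame of cassette between -0.011 and 0.011 m and y of steel_roller_a in the frame of cassette between -0.078 and -0.062 m and z of steel_roller_a in the frame of cassette between 0.016 and 0.024 m and angle between the x axis of steel_roller_a and the x axis of cassette, either way round below 0.16 rad and angle between steel_roller_a's own z axis and vertical below 0.08 rad) and (x of steel_roller_b in the frame of cassette between -0.011 and 0.011 m and y of steel_roller_b in the frame of cassette between 0.062 and 0.078 m and z of steel_roller_b in the frame of cassette between 0.016 and 0.024 m and angle between the x axis of steel_roller_b and the x axis of cassette, either way round below 0.16 rad and angle between steel_roller_b's own z axis and vertical below 0.08 rad)) or ((x of steel_roller_b in the frame of cassette between -0.011 and 0.011 m and y of steel_roller_b in the frame of cassette between -0.078 and -0.062 m and z of steel_roller_b in the frame of cassette between 0.016 and 0.024 m and angle between the x axis of steel_roller_b and the x axis of cassette, either way round below 0.16 rad and angle between steel_roller_b's own z axis and vertical below 0.08 rad) and (x of steel_roller_a in the frame of cassette between -0.011 and 0.011 m and y of steel_roller_a in the frame of cassette between 0.062 and 0.078 m and z of steel_roller_a in the frame of cassette between 0.016 and 0.024 m and angle between the x axis of steel_roller_a and the x axis of cassette, either way round below 0.16 rad and angle between steel_roller_a's own z axis and vertical below 0.08 rad))) and x of rubber_roller in the frame of cassette between -0.011 and 0.011 m and y of rubber_roller in the frame of cassette between -0.008 and 0.008 m and z of rubber_roller in the frame of cassette between 0.008 and 0.016 m and angle between the x axis of rubber_roller and the x axis of cassette, either way round below 0.16 rad and angle between rubber_roller's own z axis and vertical below 0.08 rad), for 0.2 s.
2. the long slat lies lengthwise on the three rollers (x of long_slat in the frame of cassette between -0.02 and 0.02 m and y of long_slat in the frame of cassette between -0.022 and 0.022 m and z of long_slat in the frame of cassette between 0.0515 and 0.0595 m and angle between the y axis of long_slat and the y axis of cassette, either way round below 0.15 rad and angle between the z axis of long_slat and the z axis of cassette, either way round below 0.06 rad), for 0.2 s.
At the end, for the whole second after the job is handed in: Rubber roller in the middle seats, a steel roller in each end pair (11 mm along its axis, 8 mm across, 4 mm in height, 0.16 rad, level); long slat flat on all three, centred within 20 mm across and 22 mm along, in line within 0.15 rad, underside 51.5 to 59.5 mm up; all released and at rest (all of step 1 and all of step 2 and linear speed of each of steel_roller_a, steel_roller_b, rubber_roller, long_slat below 0.02 m/s); the robot touches nothing.
It fails at once if the loose bolt is shifted by more than 40 mm (distance of loose_bolt from where it was at the start of the episode above 0.04 m).
It fails at once if the short offcut is shifted by more than 40 mm (distance of short_offcut from where it was at the start of the episode above 0.04 m).
It also fails if it takes over 120 s, if anything falls off the work surface, if the arm or the gripper's body presses on something with over 40 N, if the wrist force passes 120 N, or if a joint passes its speed limit or range.

### The arm

A 7-joint arm with a two-finger parallel gripper is mounted at the origin on a cart in front of the work surface, level with it; the furniture and walls round the work are solid. World frame = base frame: x ahead of the robot, y to its left, z up, the work surface at z = 0. Lengths are in m, angles in rad, forces in N, time in s.
With the tool pointing down it reaches from about 0.4 to 0.875 m from the base axis. Payload 19.3 kg.
Tool frame: the origin (TCP) lies at the very end of the fingers, on their centre line; the grasp point (between the pads) lies 19 mm behind it; z points along the fingers, y is the line along which they close (so a half turn about z gives the same grasp; the last joint's range is limited). The gripper opens to 85 mm and grips with 20 to 120 N. Pads are 22 mm wide; open, the fingers measure 114 mm over their backs; the gripper's body (76 mm by 85 mm) begins 54 mm behind the grasp point. The pads swing forward as they close: fully open they stand 13 mm farther back than shut.
Start: joints at [-0.07, 0.521, -0.036, 1.599, 0.021, 1.021, -0.113], TCP at [0.625, -0, 0.231] pointing down, gripper open.
Joint ranges: [-2.91, 2.91], [-0.3, 2.13], [-1.5, 1.42], [0.17, 2.43], [-1.26, 4.41], [0.16, 1.93], [-2.52, 2.52]. Speed limits (rad/s): [1.89, 1.89, 2.39, 2.39, 3.01, 3.01, 3.01].

### API

Orientations are given as [roll, pitch, yaw] about the fixed x, y, z axes, in that order (R = Rz(yaw) Ry(pitch) Rx(roll)).
In Python, from workcell import monitor, viewer, bot gives the robot as it stands.
- The arm moves only by the tool move_arm, never from a script. Its arguments are lists of equal length, an entry for each row: "gripper": the opening, from 0 (shut) to 1 (fully open); "linear": the shift along the tool's x, y, z in cm, a list of three; "twist": the turn about the tool's z in degrees. A call has 1 to 8 rows; each row shifts and turns the commanded pose from where the row before left it, along the tool's axes as they then stand; what a row does not reach is not made up. A row lasts 1/10 s, in which the tool goes at most 50 mm and 8.59 degrees, less where a joint would pass 70% of its speed; a pose out of reach is approached as far as the arm can. A call with a gripper value outside its range is refused whole. The fingers move at their own pace and stop on an object; "squeeze" is the grip in N (left out, the last holds). Time passes only in rows, so rows that do not move let the fingers close. It gives the time, the measured TCP pose, the force, the opening and the grip force at its end, in the units of the state.
- monitor.observe(): the state, without advancing time (a new reading comes with each control period).
- viewer.grab_frame(name): name is "scene" or "side" or "wrist"; returns a dict with "img" (384x512x3 uint8, red, green, blue), "K" (3x3 intrinsics, pixels), "k1" (the pictures are not rectified: a ray, as slopes to the right and down, at radius r is drawn at 1 + k1 r^2 times it, then the intrinsics apply), "eye" and "rotation" of the camera in the world. Camera axes: x right, y up, looking along -z (the intrinsics and any distortion apply to the point x, -y, -z); pixel columns grow to the right and rows downward; lengths in m; the calibration is good to about 2 mm. A picture is of the moment at which its call begins. There is no depth.
- bot.job_done(): hands the job in; it is judged then, once.
The state is a dict: "clock": time; "qpos": joint angles; "qd": joint speeds; "joint_efforts": joint torques, N m; "position": TCP position; "tool_rot": TCP orientation; "force": force on the tool from outside, world axes, zero at the start; "moment": the same for the moment, N m; "grip_width": finger opening in m; "finger_force": force on a finger pad.
Only numpy, scipy, OpenCV 4.12 (cv2) and the standard library are available. Lean on these libraries where they do the work, as an engineer would, in place of code of your own. Each camera call takes 0.05 s, during which the arm holds its last target. There are 200 camera calls.

## Working session

There is one attempt and no reset: what is moved stays moved. The work goes in short steps, Python scripts to look and compute and a tool call to move; the robot and the scene stay as the last step left them, time stands still between calls to the robot, and variables do not carry over. Pictures are saved under pics/ and viewed, at most 14 in all, crops included, and the job is handed in when it is done.

Besides the shell and the picture viewer there is one more tool, called by a JSON object that holds its "fn" and its "kwargs", one argument or row to a line. move_arm: Moves the arm, as the interface text tells. Its arguments: {"type":"object","properties":{"gripper":{"type":"array"},"linear":{"type":"array"},"twist":{"type":"array"},"squeeze":{"type":"number"}},"required":["gripper","linear","twist"]}

```bash
mkdir -p pics
cat > h.py <<'E'
import numpy as np, cv2, json
from workcell import monitor, viewer, bot
def grab(n, out):
    f=viewer.grab_frame(n); cv2.imwrite(f'pics/{out}.png', cv2.cvtColor(np.array(f['img'],np.uint8),cv2.COLOR_RGB2BGR))
    np.savez(f'pics/{out}.npz', **{k:np.array(f[k]) for k in('K','k1','eye','rotation')}); return f
def cam(out): return np.load(f'pics/{out}.npz')
def p2w(c,uv,z):
    K=c['K']; x=(uv[0]-K[0,2])/K[0,0]; y=(uv[1]-K[1,2])/K[1,1]; k=float(c['k1'])
    a,b=x,y
    for _ in range(30):
        s=1+k*(a*a+b*b); a,b=x/s,y/s
    d=c['rotation']@np.array([a,-b,-1.]); e=c['eye']; return e+d*(z-e[2])/d[2]
def w2p(c,P):
    q=c['rotation'].T@(np.array(P)-c['eye']); a,b=q[0]/-q[2],-q[1]/-q[2]; s=1+float(c['k1'])*(a*a+b*b)
    K=c['K']; return K[0,0]*a*s+K[0,2],K[1,1]*b*s+K[1,2]
E
python3 - <<'E'
from h import *
print({k:np.round(v,3).tolist() for k,v in monitor.observe().items()})
ims=[]
for n in('scene','side','wrist'):
    f=grab(n,n+'0'); print(n,np.round(f['K'],1).tolist(),f['k1'],np.round(f['eye'],3),np.round(f['rotation'],3).tolist())
for n in('scene','wrist'):
    im=cv2.imread(f'pics/{n}0.png'); cv2.imwrite(f'pics/{n}0b.png',cv2.resize(im,(800,600),interpolation=cv2.INTER_CUBIC))
E
```

```text
{'clock': 0.0, 'qpos': [-0.07, 0.522, -0.036, 1.6, 0.021, 1.021, -0.113], 'qd': [-0.002, -0.001, 0.001, -0.0, 0.001, 0.001, -0.0], 'joint_efforts': [-0.004, -92.711, 1.978, -36.993, 0.018, 0.008, -0.0], 'position': [0.625, -0.0, 0.231], 'tool_rot': [-3.14, 0.0, 1.571], 'force': [0.771, 0.016, 0.25], 'moment': [-0.031, -0.024, -0.034], 'finger_force': 0.0, 'grip_width': 0.086}
scene [[376.5, 0.0, 256.7], [0.0, 376.5, 196.8], [0.0, 0.0, 1.0]] -0.042887292611527045 [ 0.031 -0.767  1.108] [0.693, -0.012, -0.628]
side [[355.2, 0.0, 259.6], [0.0, 355.2, 185.4], [0.0, 0.0, 1.0]] 0.03742026437291329 [-0.004 -0.841  0.466] [1.16, 0.016, -0.62]
wrist [[329.9, 0.0, 247.7], [0.0, 329.9, 198.3], [0.0, 0.0, 1.0]] -0.09775813798587299 [0.625 0.082 0.374] [-0.321, 0.0, 0.0]
```

```bash
sed -i "s/^import numpy.*/&\nfrom scipy.spatial.transform import Rotation as Ro/; s/c\['rotation'\]/Ro.from_euler('xyz',c['rotation']).as_matrix()/" h.py && python3 -c "
from h import *
print(w2p(cam('scene0'),[.6,0,0]),w2p(cam('wrist0'),[.6,0,0]),w2p(cam('wrist0'),[.7,0,0]))"
```

```text
(np.float64(255.80080044868032), np.float64(190.04727732043895)) (np.float64(226.0415306545138), np.float64(163.58379347093162)) (np.float64(312.3735575258524), np.float64(163.73396751100347))
```

View pics/scene0b.png

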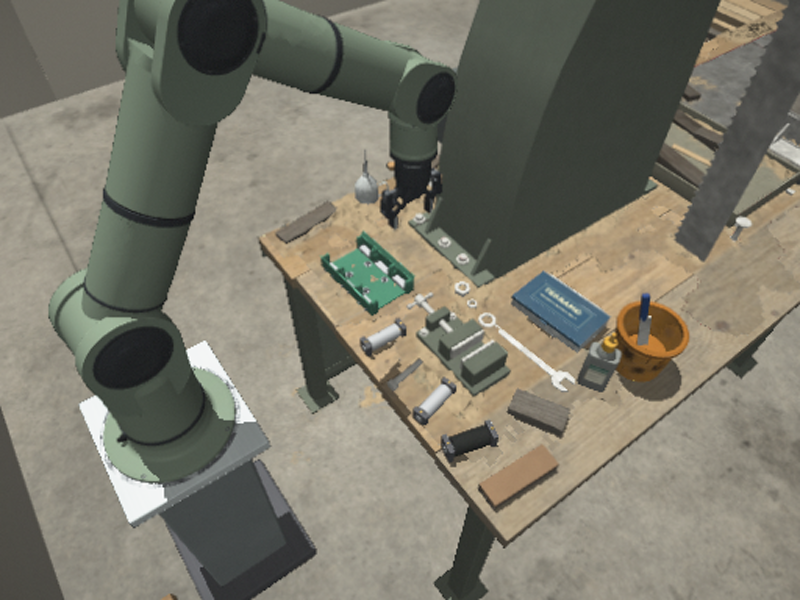

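View pics/wrist0b.png

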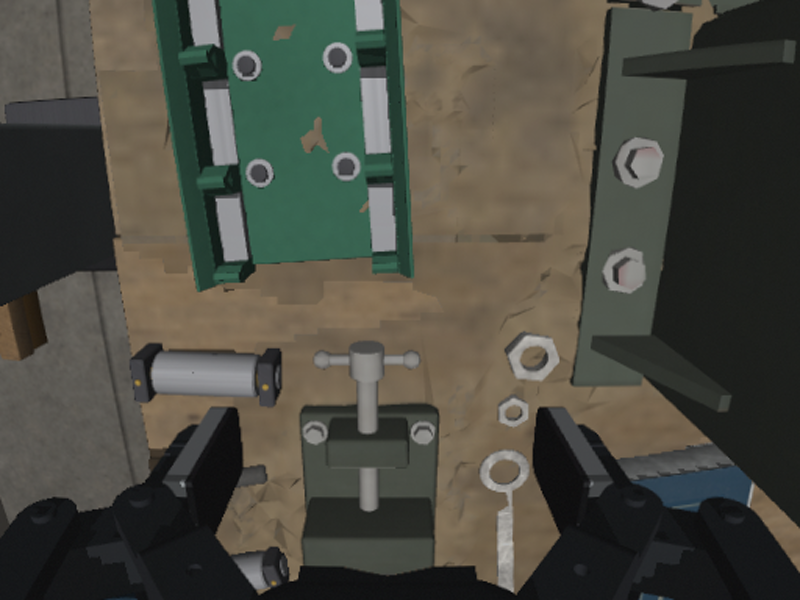

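{"fn": "move_arm", "kwargs": {
  "gripper": [1, 1, 1, 1, 1],
  "linear": [
    [3, -1, -3],
    [4, -2, -3],
    [4, -2, -3],
    [3, 0, -1],
    [0, 0, 0]
  ],
  "twist": [0, 0, 0, 0, 0]
}}

```text
clock: 0.65
position: [0.5774, 0.1391, 0.3286]
tool_rot: [3.14, -0.003, 1.576]
force: [0.1, -0.2, -0.6]
grip_width: 0.0851
finger_force: 0.0
```

Run:
```python
from h import *
o=monitor.observe(); print(o['position'],o['tool_rot'])
grab('wrist','w1')
im=cv2.imread('pics/w1.png'); cv2.imwrite('pics/w1b.png',cv2.resize(im,(800,600),interpolation=cv2.INTER_CUBIC))
```

```text
[0.57744598 0.13911889 0.32864116] [ 3.13951593e+00 -2.54181002e-03  1.57638440e+00]
```

View pics/w1b.png

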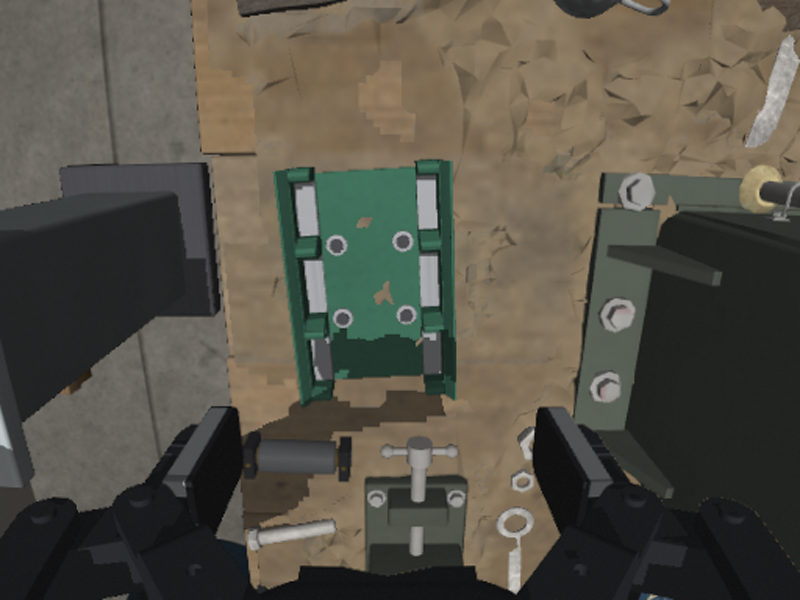

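{"fn": "move_arm", "kwargs": {
  "gripper": [1, 1, 1, 1, 1, 1, 1, 1],
  "linear": [
    [-5, 0, 0],
    [-5, 0, 0],
    [-5, 0, 0],
    [-5, 0, 0],
    [-5, 0, 0],
    [-5, 0, 0],
    [-4, 0, 0],
    [0, 0, 0]
  ],
  "twist": [0, 0, 0, 0, 0, 0, 0, 0]
}}

```text
clock: 1.5
position: [0.5758, -0.2133, 0.326]
tool_rot: [-3.14, 0.003, 1.562]
force: [-0.1, 0.7, 1.4]
grip_width: 0.0855
finger_force: 0.0
```

Run:
```python
from h import *
o=monitor.observe(); print(o['position'],o['tool_rot'])
grab('wrist','w2')
im=cv2.imread('pics/w2.png'); cv2.imwrite('pics/w2b.png',cv2.resize(im,(800,600),interpolation=cv2.INTER_CUBIC))
```

```text
[ 0.57583058 -0.21327927  0.3259733 ] [-3.13953517e+00  2.61468395e-03  1.56206694e+00]
```

View pics/w2b.png

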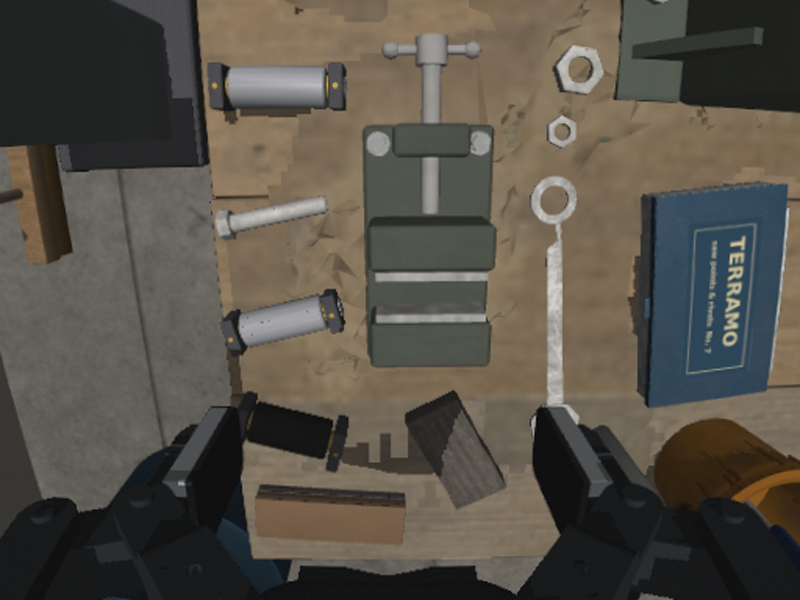

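Run:
```python
from h import *
im=cv2.imread('pics/w1.png'); cv2.imwrite('pics/c1.png',cv2.resize(im[92:268,165:305],None,fx=3.4,fy=3.4,interpolation=cv2.INTER_CUBIC))
im=cv2.imread('pics/w2.png')
a=cv2.resize(im[30:310,125:235],None,fx=2,fy=2,interpolation=cv2.INTER_CUBIC)
im=cv2.imread('pics/scene0.png')
b=cv2.resize(im[115:165,160:240],None,fx=7,fy=7,interpolation=cv2.INTER_CUBIC)
c=np.zeros((600,800,3),np.uint8); c[:560,:220]=a; c[:350,230:790]=b; cv2.imwrite('pics/c2.png',c)
```

```text
(no output)
```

View pics/c1.png

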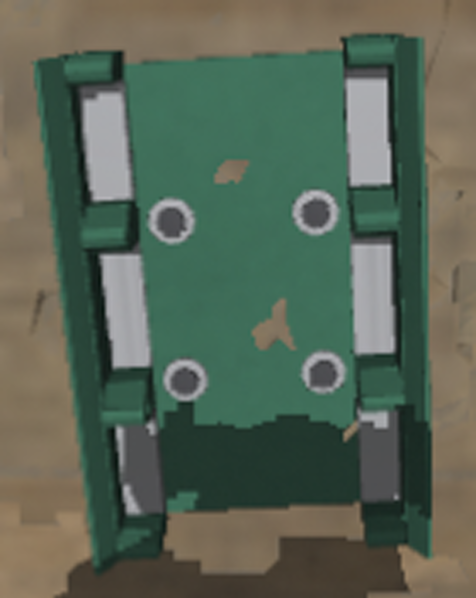

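View pics/c2.png

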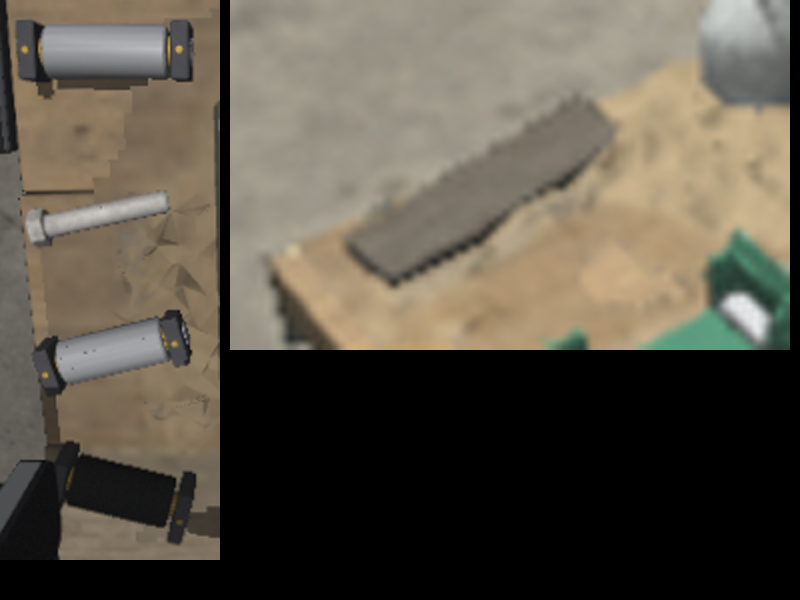

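Run:
```python
from h import *
c=cam('w1'); print(c['eye'],c['rotation'])
C=lambda u,v:(165+u/3.4,92+v/3.4)
for n,z,L in [('outer',.055,[(38,62),(97,570),(424,38),(432,558)]),('Linner20',.02,[(124,92),(133,200),(158,425),(163,515)]),('Lin12',.012,[(141,255),(151,368)]),('Rin20',.02,[(346,80),(349,186),(360,410),(360,500)]),('Rin12',.012,[(352,240),(354,355)])]:
    print(n,[np.round(p2w(c,C(*q),z)[:2],4).tolist() for q in L])
c=cam('w2')
C=lambda u,v:(125+u/2,30+v/2)
for n,z,L in [('A',.036,[(31,20),(33,80),(172,20),(172,80)]),('Acap',.018,[(25,49),(179,49)]),
 ('bolt',.012,[(38,227),(167,202)]),('B',.036,[(47,338),(60,388),(168,312),(175,362)]),
 ('R',.044,[(74,444),(60,510),(190,474),(176,541)]),('Rbar',.022,[(72,482),(170,502)])]:
    print(n,[np.round(p2w(c,C(*q),z)[:2],4).tolist() for q in L])
c=cam('scene0'); C=lambda u,v:(160+(u-230)/7,115+v/7)
print('slat',[np.round(p2w(c,C(*q),.018)[:2],4).tolist() for q in [(347,240),(392,275),(580,95),(613,130)]])
```

```text
[0.57688935 0.22092843 0.47186344] [-0.31873885 -0.00287547  0.00595772]
outer [[0.4899, 0.1975], [0.5023, -0.0091], [0.6297, 0.2065], [0.6425, -0.0027]]
Linner20 [[0.5163, 0.1838], [0.5185, 0.1406], [0.526, 0.0426], [0.5269, -0.0005]]
Lin12 [[0.5201, 0.1159], [0.5228, 0.0659]]
Rin20 [[0.604, 0.1888], [0.6061, 0.1467], [0.6132, 0.05], [0.6144, 0.0073]]
Rin12 [[0.6084, 0.1227], [0.6105, 0.0723]]
A [[0.4452, -0.0696], [0.4436, -0.1053], [0.5323, -0.0723], [0.5311, -0.1075]]
Acap [[0.4343, -0.0847], [0.5343, -0.0875]]
bolt [[0.4306, -0.2019], [0.5221, -0.1861]]
B [[0.4366, -0.2759], [0.442, -0.3138], [0.5225, -0.2578], [0.5257, -0.2944]]
R [[0.4502, -0.3545], [0.4337, -0.4107], [0.5338, -0.3794], [0.5207, -0.4383]]
Rbar [[0.4387, -0.3995], [0.5148, -0.4174]]
slat [[0.4522, 0.3631], [0.4596, 0.3208], [0.6359, 0.3965], [0.6352, 0.3559]]
```

Run:
```python
from h import *
c=cam('w2')
C=lambda u,v:(125+u/2,30+v/2)
for n,z,L in [('A',.036,[(25,49),(179,49)]),('B',.036,[(45,374),(174,344)]),('R',.044,[(180,521)])]:
    P=[p2w(c,C(*q),z)[:2] for q in L]; d=P[-1]-P[0]
    print(n,np.round(P,4).tolist(),np.round((P[0]+P[-1])/2,4),np.linalg.norm(d),np.arctan2(d[1],d[0]))
```

```text
A [[0.44, -0.0866], [0.536, -0.0892]] [ 0.488  -0.0879] 0.09603790018658936 -0.027757776671681708
B [[0.4323, -0.303], [0.5256, -0.281]] [ 0.4789 -0.292 ] 0.0958611991300865 0.23087201012083108
R [[0.5246, -0.4201]] [ 0.5246 -0.4201] 0.0 0.0
```

{"fn": "move_arm", "kwargs": {
  "gripper": [1, 1, 1, 1, 1, 1, 1, 1],
  "linear": [
    [0, 0, 1],
    [0, 0, 2],
    [0, 0, 2],
    [0, 0, 2],
    [0, 0, 2],
    [0, 0, 2],
    [0, 0, 2],
    [0, 0, 1]
  ],
  "twist": [8.5, 8.5, 8.5, 8.5, 8.5, 8.5, 8.5, 8.5]
}}

```text
clock: 2.35
position: [0.5769, -0.2051, 0.1849]
tool_rot: [-3.14, 0.002, 0.378]
force: [0.3, -0.2, 0.6]
grip_width: 0.0855
finger_force: 0.0
```

{"fn": "move_arm", "kwargs": {
  "gripper": [1, 1, 1, 1, 1, 1, 1],
  "linear": [
    [0, 0, 0],
    [0, 0, 0],
    [0, 0, 0],
    [-3, -4, 0],
    [-3, -4, 0],
    [-3, -4, 0],
    [0, 0, 0]
  ],
  "twist": [8, 8, 7, 0, 0, 0, 0]
}}

```text
clock: 3.05
position: [0.4866, -0.079, 0.1864]
tool_rot: [-3.139, 0.003, -0.012]
force: [0.5, -0.7, -0.1]
grip_width: 0.0857
finger_force: 0.0
```

{"fn": "move_arm", "kwargs": {
  "gripper": [1, 1, 1, 1, 1, 1, 1, 1],
  "linear": [
    [0.1, 0.9, 3],
    [0, 0, 4],
    [0, 0, 4],
    [0, 0, 3],
    [0, 0, 2],
    [0, 0, 1.5],
    [0, 0, 0],
    [0, 0, 0]
  ],
  "twist": [0.9, 0, 0, 0, 0, 0, 0, 0]
}}

```text
clock: 3.85
position: [0.4906, -0.0933, 0.0122]
tool_rot: [3.142, 0.001, -0.033]
force: [0.7, 0.2, -0.1]
grip_width: 0.0853
finger_force: 0.0
```

{"fn": "move_arm", "kwargs": {
  "gripper": [1, 1, 1, 0.3, 0, 0, 0, 0],
  "linear": [
    [-0.2, -0.5, 0.5],
    [0, 0, 0.5],
    [0, 0, 0],
    [0, 0, 0],
    [0, 0, 0],
    [0, 0, 0],
    [0, 0, 0],
    [0, 0, 0]
  ],
  "twist": [0, 0, 0, 0, 0, 0, 0, 0],
  "squeeze": 70
}}

```text
clock: 4.65
position: [0.4891, -0.0883, 0.0024]
tool_rot: [-3.142, -0.0, -0.033]
force: [-1.4, -0.7, 10.0]
grip_width: 0.0316
finger_force: 68.4
```

{"fn": "move_arm", "kwargs": {
  "gripper": [0.7, 0.7, 0.7, 0.3, 0, 0, 0, 0],
  "linear": [
    [0, 0, 0],
    [0, 0, 0],
    [0, 0, 0.4],
    [0, 0, 0],
    [0, 0, 0],
    [0, 0, 0],
    [0, 0, 0],
    [0, 0, 0]
  ],
  "twist": [0, 0, 0, 0, 0, 0, 0, 0],
  "squeeze": 90
}}

```text
clock: 5.45
position: [0.4896, -0.0886, -0.0006]
tool_rot: [-3.141, -0.002, -0.034]
force: [-7.4, 0.2, 42.4]
grip_width: 0.0316
finger_force: 114.2
```

{"fn": "move_arm", "kwargs": {
  "gripper": [0, 0, 0, 0],
  "linear": [
    [0, 0, -0.4],
    [0, 0, -0.5],
    [0, 0, -1],
    [0, 0, 0]
  ],
  "twist": [0, 0, 0, 0]
}}

```text
clock: 5.85
position: [0.4894, -0.0882, 0.018]
tool_rot: [3.141, -0.001, -0.033]
force: [-0.4, 0.1, -5.3]
grip_width: 0.0315
finger_force: 90.6
```

{"fn": "move_arm", "kwargs": {
  "gripper": [0, 0, 0, 0, 0, 0, 0, 0],
  "linear": [
    [0, 0, -2],
    [0, 0, -4],
    [0, 0, -4],
    [1.6, -6.4, 0],
    [1.6, -6.4, 0],
    [1.6, -6.4, 0],
    [1.6, -6.4, 0],
    [0, 0, 0]
  ],
  "twist": [0, 0, 0, 0, 0, 0, 0, -5.3]
}}

```text
clock: 6.65
position: [0.5445, 0.1125, 0.1164]
tool_rot: [-3.139, -0.0, 0.068]
force: [-0.7, -1.1, -4.9]
grip_width: 0.0317
finger_force: 91.0
```

{"fn": "move_arm", "kwargs": {
  "gripper": [0, 0],
  "linear": [
    [0, 0, 0],
    [0, 0, 0]
  ],
  "twist": [0, 0]
}}

```text
clock: 6.85
position: [0.5436, 0.1034, 0.1169]
tool_rot: [3.141, 0.0, 0.056]
force: [-0.5, -0.1, -3.4]
grip_width: 0.0312
finger_force: 91.0
```

{"fn": "move_arm", "kwargs": {
  "gripper": [0, 0, 0, 0, 0],
  "linear": [
    [1.2, -3.2, 0],
    [1.1, -3.1, 0],
    [0, 0, 0],
    [0, 0, 0],
    [0, 0, 0]
  ],
  "twist": [0, 0, 0, 0, 0]
}}

```text
clock: 7.35
position: [0.563, 0.1668, 0.117]
tool_rot: [3.141, 0.0, 0.056]
force: [-0.1, -1.9, -4.5]
grip_width: 0.0313
finger_force: 91.2
```

```bash
cat >> h.py <<'E'
def go(x,y,z,yaw):
    o=monitor.observe(); p=o['position']; w=o['tool_rot'][2]; d=np.array([x,y,z])-p
    print('at',np.round(p,4),'yaw',round(w,4),'lin cm (before twist)',np.round(100*np.array([d[0]*np.cos(w)+d[1]*np.sin(w),d[0]*np.sin(w)-d[1]*np.cos(w),-d[2]]),2),'twist deg',round(np.degrees(w-yaw),2))
E
python3 - <<'E'
from h import *
go(.5634,.168,.065,.059)
grab('wrist','w3'); im=cv2.imread('pics/w3.png'); cv2.imwrite('pics/w3b.png',cv2.resize(im,(800,600),interpolation=cv2.INTER_CUBIC))
E
```

```text
at [0.563  0.1668 0.117 ] yaw 0.0563 lin cm (before twist) [ 0.05 -0.12  5.2 ] twist deg -0.16
```

View pics/w3b.png

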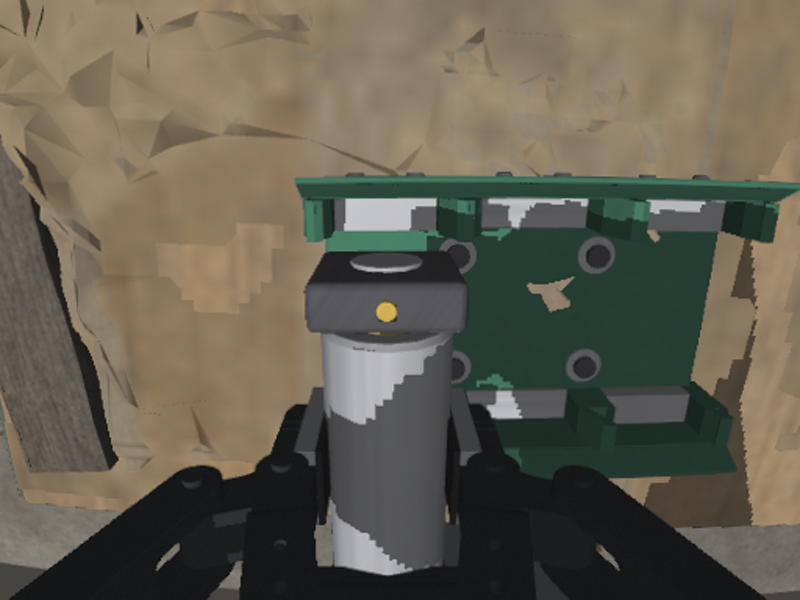

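{"fn": "move_arm", "kwargs": {
  "gripper": [0, 0, 0, 0, 0, 0, 0],
  "linear": [
    [0.1, -0.1, 3],
    [0, 0, 3],
    [0, 0, 1.5],
    [0, 0, 1],
    [0, 0, 0.7],
    [0, 0, 0.2],
    [0, 0, 0]
  ],
  "twist": [0, 0, 0, 0, 0, 0, 0]
}}

```text
clock: 8.1
position: [0.5644, 0.1695, 0.0235]
tool_rot: [-3.141, -0.001, 0.059]
force: [-0.4, 0.1, -4.4]
grip_width: 0.0312
finger_force: 91.1
```

Not touching yet; lower until the load comes off, then release to partial width.

{"fn": "move_arm", "kwargs": {
  "gripper": [0, 0, 0, 0],
  "linear": [
    [0, 0.1, 0.2],
    [0, 0, 0.15],
    [0, 0, 0],
    [0, 0, 0]
  ],
  "twist": [0, 0, 0, 0]
}}

```text
clock: 8.5
position: [0.5642, 0.1685, 0.0196]
tool_rot: [-3.142, -0.0, 0.059]
force: [0.6, -0.3, -4.5]
grip_width: 0.0314
finger_force: 91.2
```

{"fn": "move_arm", "kwargs": {
  "gripper": [0, 0, 0, 0],
  "linear": [
    [0, 0, 0.15],
    [0, 0, 0.1],
    [0, 0, 0],
    [0, 0, 0]
  ],
  "twist": [0, 0, 0, 0]
}}

```text
clock: 8.9
position: [0.5644, 0.1686, 0.0191]
tool_rot: [-3.14, -0.001, 0.059]
force: [-14.5, -3.0, 39.3]
grip_width: 0.0312
finger_force: 96.0
```

{"fn": "move_arm", "kwargs": {
  "gripper": [0, 0.6, 0.6, 0.6, 0.6, 0.6, 0.6],
  "linear": [
    [0, 0, -0.2],
    [0, 0, 0],
    [0, 0, 0],
    [0, 0, -1],
    [0, 0, -3],
    [0, 0, -5],
    [0, 0, -2]
  ],
  "twist": [0, 0, 0, 0, 0, 0, 0]
}}

```text
clock: 9.6
position: [0.5655, 0.1685, 0.1332]
tool_rot: [-3.14, -0.004, 0.059]
force: [-0.2, -0.5, -0.8]
grip_width: 0.0515
finger_force: 0.0
```

Run:
```python
from h import *
go(.480,-.26,.2,.231); print(monitor.observe()['grip_width'])
grab('wrist','w4'); im=cv2.imread('pics/w4.png'); cv2.imwrite('pics/w4b.png',cv2.resize(im,(800,600),interpolation=cv2.INTER_CUBIC))
```

```text
at [0.5655 0.1685 0.1332] yaw 0.0587 lin cm (before twist) [-11.05  42.27  -6.68] twist deg -9.87
0.05145136042093935
```

View pics/w4b.png

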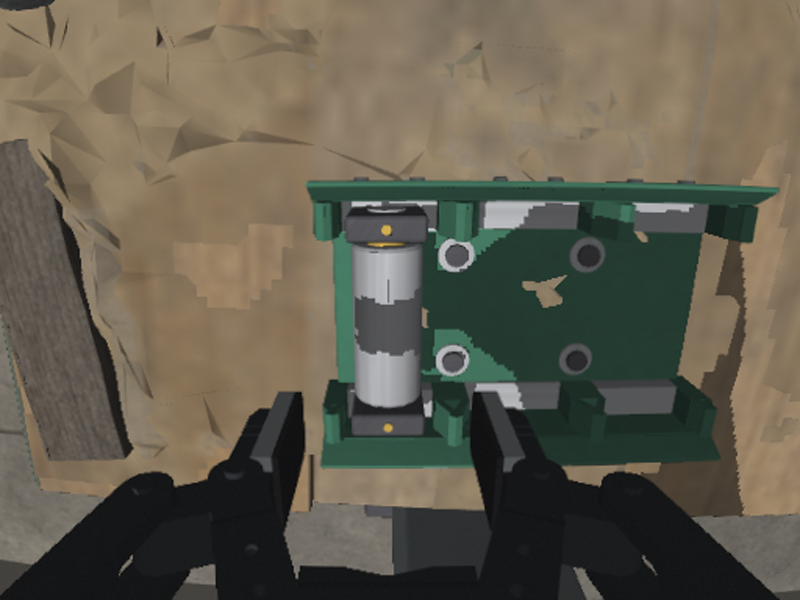

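Run:
```python
from h import *
c=cam('w4'); s=1.5625
for uv,z in [((386,229),.056),((388,428),.056),((28,140),.018),((130,457),.018),((50,461),.018)]:
    print(np.round(p2w(c,(uv[0]/s,uv[1]/s),z),4))
```

```text
[0.6104 0.1726 0.056 ]
[0.5133 0.166  0.056 ]
[0.6413 0.3563 0.018 ]
[0.459  0.3189 0.018 ]
[0.4505 0.3727 0.018 ]
```

{"fn": "move_arm", "kwargs": {
  "gripper": [1, 1, 1, 1, 1, 1, 1, 1],
  "linear": [
    [-1.2, 4.7, -1],
    [-1.2, 4.7, -1],
    [-1.2, 4.7, 0],
    [-1.2, 4.7, 0],
    [-1.2, 4.7, 0],
    [-1.2, 4.7, 0],
    [-1.2, 4.7, 0],
    [-1.2, 4.7, 0]
  ],
  "twist": [0, 0, 0, 0, 0, 0, 0, 0]
}}

```text
clock: 10.45
position: [0.4899, -0.2144, 0.1494]
tool_rot: [3.142, -0.0, 0.059]
force: [0.9, -0.4, 0.3]
grip_width: 0.0853
finger_force: 0.0
```

{"fn": "move_arm", "kwargs": {
  "gripper": [1, 1, 1, 1],
  "linear": [
    [-1.2, 4.7, 0],
    [0, 0, 0],
    [0, 0, 0],
    [0, 0, 0]
  ],
  "twist": [0, -5, -4.8, 0]
}}

```text
clock: 10.85
position: [0.4812, -0.2606, 0.1493]
tool_rot: [-3.142, -0.0, 0.231]
force: [-0.2, 1.3, -0.2]
grip_width: 0.0851
finger_force: 0.0
```

Run:
```python
from h import *
go(.479,-.292,.02,.231)
grab('wrist','w5'); im=cv2.imread('pics/w5.png'); cv2.imwrite('pics/w5b.png',cv2.resize(im,(800,600),interpolation=cv2.INTER_CUBIC))
```

```text
at [ 0.4812 -0.2606  0.1493] yaw 0.231 lin cm (before twist) [-0.93  3.01 12.93] twist deg 0.0
```

View pics/w5b.png

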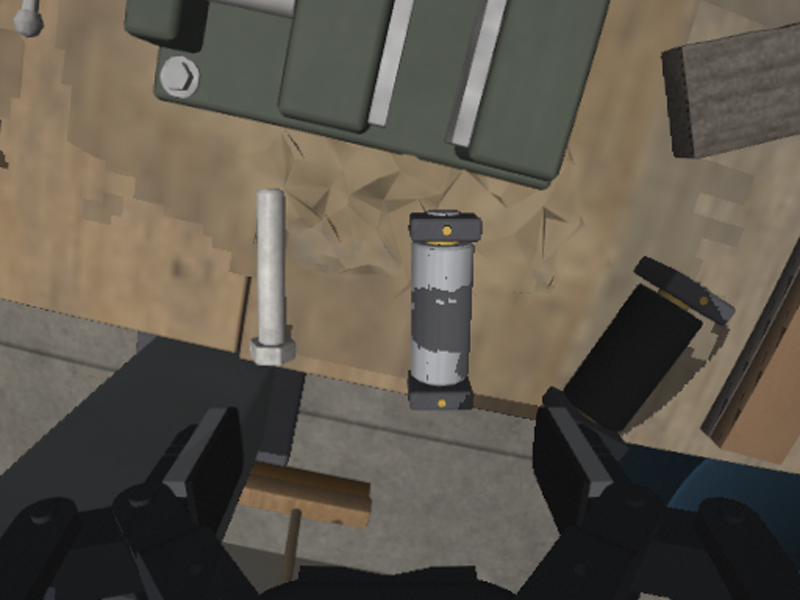

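Run:
```python
from h import *
c=cam('w5'); s=1.5625
P=[p2w(c,(u/s,v/s),.036)[:2] for u,v in[(442,403),(447,231)]]; d=P[1]-P[0]; m=sum(P)/2
print(P,m,np.linalg.norm(d),np.arctan2(d[1],d[0])); go(*m,.004,np.arctan2(d[1],d[0]))
print('R dot',p2w(c,(704/s,300/s),.044))
```

```text
[array([ 0.43122447, -0.30307711]), array([ 0.52491744, -0.28021878])] [ 0.47807095 -0.29164794] 0.09644105383283642 0.23929595008862614
at [ 0.4813 -0.2603  0.1492] yaw 0.2283 lin cm (before twist) [-1.02  2.98 14.52] twist deg -0.63
R dot [ 0.5236208  -0.42083189  0.044     ]
```

{"fn": "move_arm", "kwargs": {
  "gripper": [1, 1, 1, 1, 1, 1, 1],
  "linear": [
    [-1, 3, 2],
    [0, 0, 3],
    [0, 0, 4],
    [0, 0, 3],
    [0, 0, 1.5],
    [0, 0, 0.5],
    [0, 0, 0]
  ],
  "twist": [-0.5, 0, 0, 0, 0, 0, 0]
}}

```text
clock: 11.6
position: [0.4787, -0.2918, 0.0094]
tool_rot: [3.141, 0.0, 0.238]
force: [0.7, -0.5, 0.2]
grip_width: 0.0853
finger_force: 0.0
```

{"fn": "move_arm", "kwargs": {
  "gripper": [1, 1, 0.3, 0, 0, 0, 0, 0],
  "linear": [
    [0, 0, 0.5],
    [0, 0, 0],
    [0, 0, 0],
    [0, 0, 0],
    [0, 0, 0],
    [0, 0, 0],
    [0, 0, -0.5],
    [0, 0, -1]
  ],
  "twist": [0, 0, 0, 0, 0, 0, 0, 0],
  "squeeze": 90
}}

```text
clock: 12.4
position: [0.4779, -0.2914, 0.0188]
tool_rot: [-3.141, 0.001, 0.239]
force: [-0.6, -0.6, -4.2]
grip_width: 0.031
finger_force: 89.9
```

{"fn": "move_arm", "kwargs": {
  "gripper": [0, 0, 0, 0, 0, 0],
  "linear": [
    [0, 0, -2],
    [0, 0, -4],
    [0, 0, -4],
    [0, 0, 0],
    [0, 0, 0],
    [0, 0, 0]
  ],
  "twist": [0, 0, 0, 0, 5, 5.3]
}}

```text
clock: 13.0
position: [0.4782, -0.2914, 0.1189]
tool_rot: [-3.141, 0.0, 0.056]
force: [-0.2, -0.1, -4.1]
grip_width: 0.0316
finger_force: 90.6
```

Run:
```python
from h import *
go(.571,.029,.12,.059)
```

```text
at [ 0.4782 -0.2914  0.1189] yaw 0.056 lin cm (before twist) [ 11.06 -31.47  -0.11] twist deg -0.17
```

{"fn": "move_arm", "kwargs": {
  "gripper": [0, 0, 0, 0, 0, 0, 0, 0],
  "linear": [
    [0, -4.5, -1],
    [0, -4.5, -1],
    [0, -4.5, 0],
    [0, -4.5, 0],
    [0, -4.5, 0],
    [0, -4.5, 0],
    [0, -4.5, 0],
    [0, 0, 0]
  ],
  "twist": [0, 0, 0, 0, 0, 0, 0, 0]
}}

```text
clock: 13.8
position: [0.459, 0.0288, 0.1385]
tool_rot: [-3.14, 0.001, 0.068]
force: [-0.4, -1.0, -5.5]
grip_width: 0.0311
finger_force: 91.3
```

{"fn": "move_arm", "kwargs": {
  "gripper": [0, 0, 0, 0, 0],
  "linear": [
    [4, 0, 0],
    [4, 0, 0],
    [3, 0, 0],
    [0, 0, 0],
    [0, 0, 0]
  ],
  "twist": [0, 0, 0, 0, 0]
}}

```text
clock: 14.3
position: [0.5691, 0.0289, 0.1381]
tool_rot: [3.141, 0.002, 0.059]
force: [-1.1, -1.3, -5.3]
grip_width: 0.0311
finger_force: 91.3
```

Run:
```python
from h import *
go(.5705,.029,.024,.062)
```

```text
at [0.5691 0.0289 0.1381] yaw 0.0591 lin cm (before twist) [ 1.400e-01 -1.000e-02  1.141e+01] twist deg -0.17
```

{"fn": "move_arm", "kwargs": {
  "gripper": [0, 0, 0, 0, 0, 0, 0],
  "linear": [
    [0.1, 0, 3],
    [0, 0, 4],
    [0, 0, 2],
    [0, 0, 1.5],
    [0, 0, 0.6],
    [0, 0, 0],
    [0, 0, 0]
  ],
  "twist": [0, 0, 0, 0, 0, 0, 0]
}}

```text
clock: 15.0
position: [0.5711, 0.0293, 0.0289]
tool_rot: [-3.141, -0.001, 0.059]
force: [-0.1, -0.1, -5.1]
grip_width: 0.0311
finger_force: 91.3
```

{"fn": "move_arm", "kwargs": {
  "gripper": [0, 0, 0],
  "linear": [
    [0, 0, 0.15],
    [0, 0, 0],
    [0, 0, 0]
  ],
  "twist": [0, 0, 0]
}}

```text
clock: 15.3
position: [0.5708, 0.0294, 0.0269]
tool_rot: [-3.141, -0.001, 0.059]
force: [-0.5, -0.6, -3.3]
grip_width: 0.0311
finger_force: 91.4
```

{"fn": "move_arm", "kwargs": {
  "gripper": [0, 0, 0, 0],
  "linear": [
    [0, 0, 0.15],
    [0, 0, 0.1],
    [0, 0, 0],
    [0, 0, 0]
  ],
  "twist": [0, 0, 0, 0]
}}

```text
clock: 15.7
position: [0.5708, 0.0294, 0.0247]
tool_rot: [-3.141, -0.0, 0.059]
force: [-4.8, 0.0, 11.5]
grip_width: 0.0314
finger_force: 93.2
```

{"fn": "move_arm", "kwargs": {
  "gripper": [0.6, 0.6, 0.6, 0.6, 0.6, 0.6, 1],
  "linear": [
    [0, 0, 0],
    [0, 0, 0],
    [0, 0, -1],
    [0, 0, -3],
    [0, 0, -5],
    [0, 0, -4],
    [0, 0, 0]
  ],
  "twist": [0, 0, 0, 0, 0, 0, 0]
}}

```text
clock: 16.4
position: [0.573, 0.0292, 0.1596]
tool_rot: [-3.141, -0.008, 0.059]
force: [1.1, -0.2, -1.2]
grip_width: 0.064
finger_force: 0.0
```

Run:
```python
from h import *
grab('wrist','w6')
go(.478,-.36,.2,-.23)
```

```text
at [0.5719 0.0295 0.1571] yaw 0.0594 lin cm (before twist) [-11.69  38.33  -4.29] twist deg 16.58
```

{"fn": "move_arm", "kwargs": {
  "gripper": [1, 1, 1, 1, 1, 1, 1, 1],
  "linear": [
    [-1.4, 4.7, -1],
    [-1.4, 4.7, -1],
    [-1.4, 4.7, -1],
    [-1.4, 4.7, -1],
    [-1.4, 4.7, 0],
    [-1.4, 4.7, 0],
    [-1.4, 4.7, 0],
    [-1.4, 4.7, 0]
  ],
  "twist": [0, 0, 0, 0, 0, 0, 0, 0]
}}

```text
clock: 17.25
position: [0.4801, -0.354, 0.1936]
tool_rot: [-3.141, 0.001, 0.059]
force: [1.1, 0.2, 0.2]
grip_width: 0.0854
finger_force: 0.0
```

{"fn": "move_arm", "kwargs": {
  "gripper": [1, 1, 1, 1],
  "linear": [
    [0, 0, 0],
    [0, 0, 0],
    [0, 0, 0],
    [0, 0, 0]
  ],
  "twist": [8, 8, 0, 0]
}}

```text
clock: 17.65
position: [0.4811, -0.352, 0.1936]
tool_rot: [-3.142, 0.001, -0.215]
force: [-0.4, -0.1, 0.2]
grip_width: 0.0853
finger_force: 0.0
```

Run:
```python
from h import *
go(.478,-.409,.2,-.23)
grab('wrist','w7')
a=cv2.imread('pics/w7.png')[60:300,200:512];b=cv2.imread('pics/w6.png')[60:300,130:450]
cv2.imwrite('pics/c7.png',np.hstack([cv2.resize(a,None,fx=1.25,fy=2.5),cv2.resize(b,None,fx=1.25,fy=2.5)]) if 0 else np.vstack([cv2.resize(a,(390,300)),cv2.resize(b,(390,293))])[:600])
cv2.imwrite('pics/c7.png',cv2.resize(a,(780,600),interpolation=cv2.INTER_CUBIC))
```

```text
at [ 0.4811 -0.352   0.1936] yaw -0.2151 lin cm (before twist) [ 0.91  5.64 -0.64] twist deg 0.85
```

View pics/c7.png

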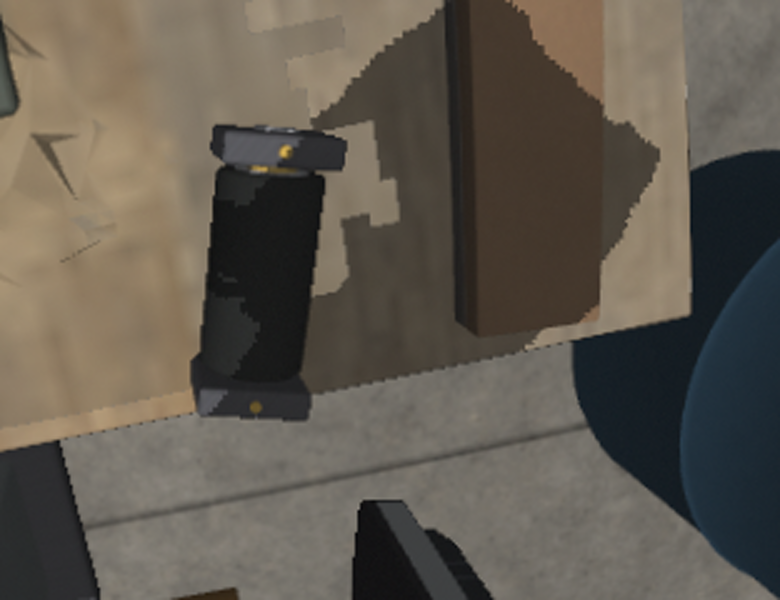

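Run:
```python
from h import *
c=cam('w7')
P=[p2w(c,(200+u/2.5,60+v/2.5),.044)[:2] for u,v in[(256,407),(285,152)]]; d=P[1]-P[0]; m=sum(P)/2; a=np.arctan2(d[1],d[0])
print(P,m,np.linalg.norm(d),a); go(*m,.008,a)
q=[p2w(c,(200+u/2.5,60+v/2.5),.03)[:2] for u,v in[(478,336),(465,0)]]; print('block edge',q)
n=np.array([-np.sin(a),np.cos(a)]); print([n@(x-m) for x in q])
EOF
```

```text
[array([ 0.43023016, -0.39363792]), array([ 0.52305432, -0.41942995])] [ 0.47664224 -0.40653393] 0.0963408236648838 -0.27102223206974174
at [ 0.4812 -0.352   0.1937] yaw -0.2153 lin cm (before twist) [ 0.72  5.43 18.57] twist deg 3.19
block edge [array([ 0.43467441, -0.48687994]), array([ 0.56139933, -0.49426197])]
[np.float64(-0.08864867785127555), np.float64(-0.061834894398426155)]Traceback (most recent call last):
  File "<stdin>", line 7, in <module>
NameError: name 'EOF' is not defined
```

{"fn": "move_arm", "kwargs": {
  "gripper": [0.9, 0.9, 0.9, 0.9, 0.9, 0.9, 0.9, 0.9],
  "linear": [
    [0.4, 2.7, 1],
    [0.3, 2.7, 2],
    [0, 0, 4],
    [0, 0, 4],
    [0, 0, 3],
    [0, 0, 2.5],
    [0, 0, 1.5],
    [0, 0, 0]
  ],
  "twist": [0, 0, 3.2, 0, 0, 0, 0, 0]
}}

```text
clock: 18.5
position: [0.4756, -0.4059, 0.0125]
tool_rot: [-3.14, 0.002, -0.274]
force: [0.5, -0.2, 0.9]
grip_width: 0.0769
finger_force: 0.0
```

Run:
```python
from h import *
go(.4766,-.4065,.008,-.271)
```

```text
at [ 0.4756 -0.4059  0.0125] yaw -0.2739 lin cm (before twist) [0.11 0.03 0.45] twist deg -0.17
```

{"fn": "move_arm", "kwargs": {
  "gripper": [0.9, 0.9, 0.3, 0, 0, 0, 0, 0],
  "linear": [
    [0.1, 0, 0.4],
    [0, 0, 0],
    [0, 0, 0],
    [0, 0, 0],
    [0, 0, 0],
    [0, 0, 0],
    [0, 0, -0.5],
    [0, 0, -1]
  ],
  "twist": [0, 0, 0, 0, 0, 0, 0, 0]
}}

```text
clock: 19.3
position: [0.4767, -0.4065, 0.0249]
tool_rot: [-3.141, 0.001, -0.276]
force: [-0.4, 0.0, -4.6]
grip_width: 0.0393
finger_force: 91.7
```

{"fn": "move_arm", "kwargs": {
  "gripper": [0, 0, 0, 0, 0, 0, 0],
  "linear": [
    [0, 0, -2],
    [0, 0, -4],
    [0, 0, -4],
    [0, 0, -2],
    [0, 0, 0],
    [0, 0, 0],
    [0, 0, 0]
  ],
  "twist": [0, 0, 0, -6.3, -6.3, -6.3, 0]
}}

```text
clock: 20.0
position: [0.477, -0.4069, 0.1457]
tool_rot: [3.142, -0.001, 0.056]
force: [-0.7, -0.3, -4.5]
grip_width: 0.0393
finger_force: 92.1
```

Run:
```python
from h import *
go(.4766,.0985,.14,.061)
```

```text
at [ 0.477  -0.4069  0.1457] yaw 0.0559 lin cm (before twist) [  2.78 -50.47   0.57] twist deg -0.29
```

{"fn": "move_arm", "kwargs": {
  "gripper": [0, 0, 0, 0, 0, 0, 0, 0],
  "linear": [
    [0.3, -4.9, 0],
    [0.3, -4.9, 0],
    [0.3, -4.9, 0],
    [0.3, -4.9, 0],
    [0.3, -4.9, 0],
    [0.3, -4.9, 0],
    [0.3, -4.9, 0],
    [0.3, -4.9, 0]
  ],
  "twist": [0, 0, 0, 0, 0, 0, 0, 0]
}}

```text
clock: 20.8
position: [0.4796, -0.0124, 0.1453]
tool_rot: [-3.141, -0.0, 0.05]
force: [2.1, 0.3, -3.6]
grip_width: 0.0392
finger_force: 92.5
```

{"fn": "move_arm", "kwargs": {
  "gripper": [0, 0, 0, 0, 0, 0, 0],
  "linear": [
    [1, -4, 0],
    [2, -4, 0],
    [3, -3.3, 0],
    [3.2, 0, 0],
    [0, 0, 0],
    [0, 0, 0],
    [0, 0, 0]
  ],
  "twist": [0, 0, 0, 0, 0, 0, 0]
}}

```text
clock: 21.5
position: [0.5649, 0.1031, 0.1449]
tool_rot: [3.141, 0.001, 0.052]
force: [-1.1, 0.4, -4.3]
grip_width: 0.0391
finger_force: 92.7
```

Run:
```python
from h import *
go(.566,.099,.025,.061)
```

```text
at [0.5649 0.1031 0.1449] yaw 0.0517 lin cm (before twist) [ 0.09  0.41 11.99] twist deg -0.54
```

{"fn": "move_arm", "kwargs": {
  "gripper": [0, 0, 0, 0, 0, 0, 0, 0],
  "linear": [
    [0.1, 0.4, 2],
    [0, 0, 4],
    [0, 0, 3],
    [0, 0, 1.5],
    [0, 0, 1],
    [0, 0, 0.4],
    [0, 0, 0],
    [0, 0, 0]
  ],
  "twist": [-0.5, 0, 0, 0, 0, 0, 0, 0]
}}

```text
clock: 22.3
position: [0.5675, 0.0998, 0.027]
tool_rot: [-3.141, -0.001, 0.063]
force: [-0.6, 0.6, -4.2]
grip_width: 0.0392
finger_force: 92.6
```

{"fn": "move_arm", "kwargs": {
  "gripper": [0, 0, 0],
  "linear": [
    [0, 0, 0.2],
    [0, 0, 0],
    [0, 0, 0]
  ],
  "twist": [0, 0, 0]
}}

```text
clock: 22.6
position: [0.567, 0.0998, 0.0242]
tool_rot: [-3.141, -0.0, 0.063]
force: [0.6, -0.2, -4.5]
grip_width: 0.0393
finger_force: 92.7
```

{"fn": "move_arm", "kwargs": {
  "gripper": [0, 0, 0, 0],
  "linear": [
    [0, 0, 0.2],
    [0, 0, 0.1],
    [0, 0, 0],
    [0, 0, 0]
  ],
  "twist": [0, 0, 0, 0]
}}

```text
clock: 23.0
position: [0.5672, 0.0998, 0.0229]
tool_rot: [-3.14, -0.001, 0.062]
force: [-13.1, -0.0, 39.2]
grip_width: 0.0388
finger_force: 97.4
```

{"fn": "move_arm", "kwargs": {
  "gripper": [0, 0.65, 0.65, 0.65, 0.65, 0.65, 0.65],
  "linear": [
    [0, 0, -0.15],
    [0, 0, 0],
    [0, 0, 0],
    [0, 0, -1],
    [0, 0, -3],
    [0, 0, -5],
    [0, 0, -4]
  ],
  "twist": [0, 0, 0, 0, 0, 0, 0]
}}

```text
clock: 23.7
position: [0.567, 0.0993, 0.1551]
tool_rot: [3.141, -0.001, 0.062]
force: [-0.3, 0.7, -0.0]
grip_width: 0.0553
finger_force: 0.0
```

Run:
```python
from h import *
print(monitor.observe()['position'])
f=grab('wrist','w8')
a=cv2.imread('pics/w8.png'); cv2.imwrite('pics/w8b.png',cv2.resize(a[80:320,160:480],(800,600),interpolation=cv2.INTER_CUBIC))
```

```text
[0.56697637 0.09928802 0.15507512]
```

View pics/w8b.png

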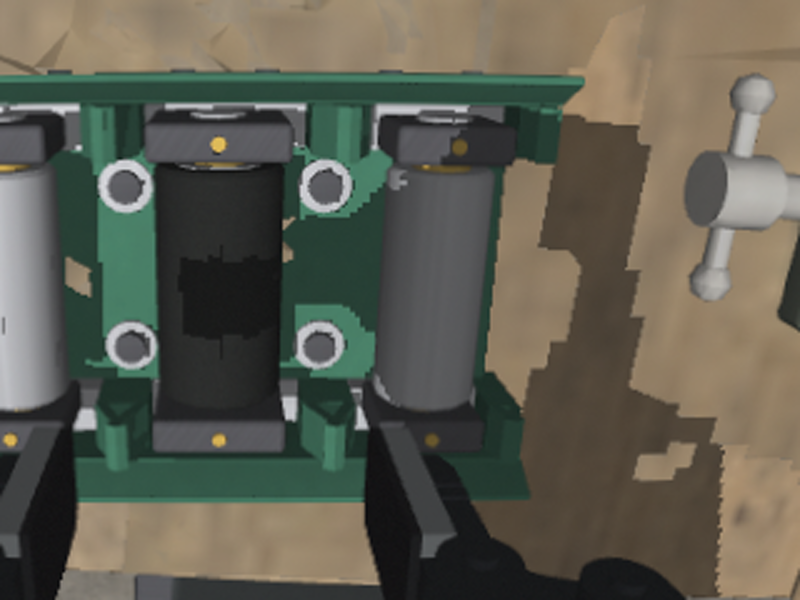

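Run:
```python
from h import *
c=cam('w8')
for L in [[(219,440),(218,145)],[(432,440),(460,147)]]:
    P=[p2w(c,(160+u/2.5,80+v/2.5),.056)[:2] for u,v in L]; d=P[1]-P[0]; m=sum(P)/2
    print(np.round(m,4),np.linalg.norm(d),np.arctan2(d[1],d[0]))
go(.545,.354,.2,.2)
```

```text
[0.5663 0.1004] 0.09641399488867369 0.06549296331199787
[0.5704 0.0295] 0.09660670748727022 0.05723821240948903
at [0.5695 0.0995 0.1608] yaw 0.0617 lin cm (before twist) [ -0.87 -25.56  -3.92] twist deg -7.93
```

{"fn": "move_arm", "kwargs": {
  "gripper": [1, 1, 1, 1, 1, 1, 1],
  "linear": [
    [-0.1, -4, -1],
    [-0.1, -4.7, -1],
    [-0.1, -4.7, -1],
    [-0.1, -4.7, -1],
    [-0.2, -4.7, 0],
    [-0.2, -2.7, 0],
    [0, 0, 0]
  ],
  "twist": [0, 0, 0, 0, 0, -8, 0]
}}

```text
clock: 24.45
position: [0.5412, 0.3584, 0.1925]
tool_rot: [-3.14, 0.0, 0.213]
force: [-0.6, -0.2, 0.2]
grip_width: 0.0857
finger_force: 0.0
```

Run:
```python
from h import *
go(.5445,.365,.1,.2023)
grab('wrist','w9'); grab('scene','s9'); 
a=cv2.imread('pics/w9.png');b=cv2.imread('pics/s9.png')[70:190,150:310]
c=np.zeros((600,800,3),np.uint8);c[:384,:512]=a;c[384:600,512:800]=cv2.resize(b,(288,216)); cv2.imwrite('pics/c9.png',c)
```

```text
at [0.5412 0.3584 0.1925] yaw 0.213 lin cm (before twist) [ 0.46 -0.57  9.25] twist deg 0.61
```

View pics/c9.png

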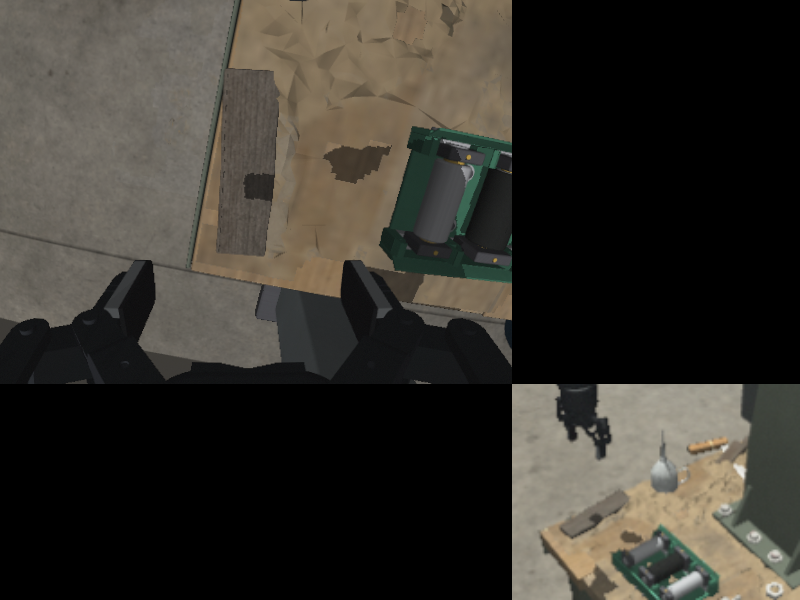

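Run:
```python
from h import *
c=cam('w9')
P=[p2w(c,q,.018)[:2] for q in [(225,69),(272.5,71),(265.5,255),(217,252)]]
print(np.round(P,4)); m=sum(P)/4; d=(P[0]+P[1]-P[2]-P[3])/2; a=np.arctan2(d[1],d[0]); print(m,np.linalg.norm(d),a); go(*m,.006,a)
```

```text
[[0.6345 0.4008]
 [0.642  0.3582]
 [0.4589 0.322 ]
 [0.4513 0.3738]]
[0.54665647 0.36367326] 0.18585761094176953 0.17092803306277116
at [0.5428 0.3536 0.1927] yaw 0.2022 lin cm (before twist) [ 0.58 -0.91 18.67] twist deg 1.79
```

```bash
python3 -c "
from h import *
go(.546,.366,.006,.195)"
```

```text
at [0.5428 0.3536 0.1927] yaw 0.2022 lin cm (before twist) [ 0.56 -1.15 18.67] twist deg 0.42
```

{"fn": "move_arm", "kwargs": {
  "gripper": [1, 1, 1, 1, 1, 1, 1, 1],
  "linear": [
    [0.6, -1.1, 3],
    [0, 0, 4],
    [0, 0, 4],
    [0, 0, 3.5],
    [0, 0, 2],
    [0, 0, 1],
    [0, 0, 0.5],
    [0, 0, 0]
  ],
  "twist": [0.4, 0, 0, 0, 0, 0, 0, 0]
}}

```text
clock: 25.35
position: [0.5471, 0.3652, 0.013]
tool_rot: [3.141, -0.0, 0.194]
force: [-0.2, -0.3, 0.4]
grip_width: 0.0857
finger_force: 0.0
```

```bash
python3 -c "
from h import *
go(.546,.366,.005,.195)"
```

```text
at [0.5471 0.3652 0.013 ] yaw 0.1944 lin cm (before twist) [-0.09 -0.1   0.8 ] twist deg -0.04
```

{"fn": "move_arm", "kwargs": {
  "gripper": [1, 1, 0.5, 0.3, 0.3, 0.3, 0.3, 0.3],
  "linear": [
    [-0.1, -0.1, 0.7],
    [0, 0, 0],
    [0, 0, 0],
    [0, 0, 0],
    [0, 0, 0],
    [0, 0, 0],
    [0, 0, -0.5],
    [0, 0, -1]
  ],
  "twist": [0, 0, 0, 0, 0, 0, 0, 0],
  "squeeze": 40
}}

```text
clock: 26.15
position: [0.5451, 0.3662, 0.0205]
tool_rot: [3.141, 0.001, 0.195]
force: [0.2, 0.0, -1.1]
grip_width: 0.0546
finger_force: 42.8
```

{"fn": "move_arm", "kwargs": {
  "gripper": [0.3, 0.3, 0.3, 0.3, 0.3, 0.3, 0.3, 0.3],
  "linear": [
    [0, 0, -2],
    [0, 0, -4],
    [0, 0, -4],
    [0, 0, -3],
    [0, 0, 0],
    [0, 0, 0],
    [0, 0, 0],
    [0, 0, 0]
  ],
  "twist": [0, 0, 0, 0, -8, -8, -8, -8]
}}

```text
clock: 26.95
position: [0.5454, 0.3664, 0.1514]
tool_rot: [3.141, -0.001, 0.76]
force: [-0.2, -0.4, -2.4]
grip_width: 0.055
finger_force: 42.9
```

{"fn": "move_arm", "kwargs": {
  "gripper": [0.3, 0.3, 0.3, 0.3, 0.3, 0.3, 0.3, 0.3],
  "linear": [
    [0, 0, 0],
    [0, 0, 0],
    [0, 0, 0],
    [0, 0, 0],
    [0, 0, 0],
    [0, 0, 0],
    [0, 0, 0],
    [0, 0, 0]
  ],
  "twist": [-8, -8, -8, -8, -8, -8, -2, 0]
}}

```text
clock: 27.75
position: [0.5456, 0.3662, 0.151]
tool_rot: [3.141, -0.0, 1.624]
force: [0.1, 0.2, -1.5]
grip_width: 0.055
finger_force: 42.9
```

```bash
python3 -c "
from h import *
go(.566,.0995,.14,1.631); print(monitor.observe()['grip_width'])"
```

```text
at [0.5456 0.3662 0.151 ] yaw 1.6242 lin cm (before twist) [-26.74   0.61   1.1 ] twist deg -0.39
0.05498276083976165
```

{"fn": "move_arm", "kwargs": {
  "gripper": [0.3, 0.3, 0.3, 0.3, 0.3, 0.3, 0.3, 0.3],
  "linear": [
    [-4, 0.1, 0],
    [-4, 0.1, 0],
    [-4, 0.1, 0],
    [-4, 0.1, 0],
    [-4, 0.1, 0],
    [-4, 0.1, 0],
    [-2.7, 0, 0],
    [0, 0, 0]
  ],
  "twist": [0, 0, 0, 0, 0, 0, -0.3, 0]
}}

```text
clock: 28.55
position: [0.5667, 0.0955, 0.1509]
tool_rot: [3.141, 0.002, 1.623]
force: [0.0, 0.4, -1.5]
grip_width: 0.0549
finger_force: 42.8
```

{"fn": "move_arm", "kwargs": {
  "gripper": [0.3, 0.3],
  "linear": [
    [0, 0, 0],
    [0, 0, 0]
  ],
  "twist": [0, 0]
}}

```text
clock: 28.75
position: [0.5662, 0.1014, 0.1506]
tool_rot: [3.141, -0.001, 1.631]
force: [0.4, -0.7, -0.7]
grip_width: 0.0551
finger_force: 42.8
```

Run:
```python
from h import *
go(.566,.0995,.066,1.631)
grab('wrist','wa'); a=cv2.imread('pics/wa.png'); cv2.imwrite('pics/wab.png',cv2.resize(a,(800,600)))
```

```text
at [0.5662 0.1014 0.1506] yaw 1.6315 lin cm (before twist) [-0.19 -0.04  8.46] twist deg 0.03
```

View pics/wab.png

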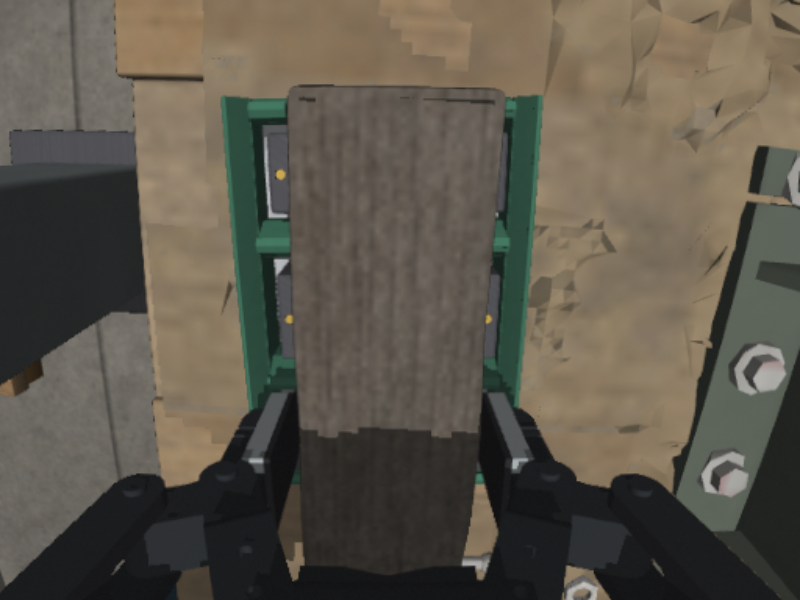

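{"fn": "move_arm", "kwargs": {
  "gripper": [0.3, 0.3, 0.3, 0.3, 0.3, 0.3, 0.3],
  "linear": [
    [-0.2, 0, 2],
    [0, 0, 3],
    [0, 0, 2],
    [0, 0, 1],
    [0, 0, 0.5],
    [0, 0, 0],
    [0, 0, 0]
  ],
  "twist": [0, 0, 0, 0, 0, 0, 0]
}}

```text
clock: 29.5
position: [0.5669, 0.0984, 0.0663]
tool_rot: [3.14, -0.0, 1.632]
force: [-0.0, 0.3, -1.7]
grip_width: 0.0551
finger_force: 42.8
```

{"fn": "move_arm", "kwargs": {
  "gripper": [0.3, 0.3, 0.3],
  "linear": [
    [0, 0, 0.2],
    [0, 0, 0],
    [0, 0, 0]
  ],
  "twist": [0, 0, 0]
}}

```text
clock: 29.8
position: [0.5666, 0.0982, 0.0637]
tool_rot: [3.141, -0.0, 1.632]
force: [-0.1, -0.6, -1.5]
grip_width: 0.055
finger_force: 42.8
```

{"fn": "move_arm", "kwargs": {
  "gripper": [0.3, 0.3, 0.3, 0.3],
  "linear": [
    [0, 0, 0.15],
    [0, 0, 0],
    [0, 0, 0.1],
    [0, 0, 0]
  ],
  "twist": [0, 0, 0, 0]
}}

```text
clock: 30.2
position: [0.5665, 0.0981, 0.0612]
tool_rot: [3.141, -0.0, 1.632]
force: [-1.7, -0.6, 4.4]
grip_width: 0.0549
finger_force: 43.4
```

Contact made. I release gently and back off.

{"fn": "move_arm", "kwargs": {
  "gripper": [0.72, 0.75, 0.8, 0.8, 0.8, 0.8, 0.8, 0.8],
  "linear": [
    [0, 0, 0],
    [0, 0, 0],
    [0, 0, 0],
    [0, 0, -1],
    [0, 0, -2],
    [0, 0, -4],
    [0, 0, -5],
    [0, 0, -3]
  ],
  "twist": [0, 0, 0, 0, 0, 0, 0, 0]
}}

```text
clock: 31.0
position: [0.5671, 0.0982, 0.2151]
tool_rot: [3.138, -0.001, 1.632]
force: [-1.0, 0.6, 0.8]
grip_width: 0.0682
finger_force: 0.0
```

{"fn": "move_arm", "kwargs": {
  "gripper": [0.8, 0.8, 0.8, 0.8, 0.8],
  "linear": [
    [0, 0, -4],
    [0, 0, 0],
    [0, 0, 0],
    [0, 0, 0],
    [0, 0, 0]
  ],
  "twist": [0, 0, 0, 0, 0]
}}

```text
clock: 31.5
position: [0.5659, 0.0981, 0.2501]
tool_rot: [-3.14, 0.0, 1.632]
force: [0.6, 0.3, -0.5]
grip_width: 0.0684
finger_force: 0.0
```

Run:
```python
from h import *
grab('wrist','wb'); a=cv2.imread('pics/wb.png'); cv2.imwrite('pics/wbb.png',cv2.resize(a,(800,600)))
c=cam('wb')
def cp(x,y,z):
    t=.06; q=w2p(c,[.566+x*np.cos(t)-y*np.sin(t),.0995+x*np.sin(t)+y*np.cos(t),z]); return [round(v*1.5625) for v in q]
print([cp(x,y,.073) for x in(-.028,.028) for y in(-.095,.095)])
```

```text
[[347, 404], [339, 115], [427, 404], [435, 115]]
```

View pics/wbb.png

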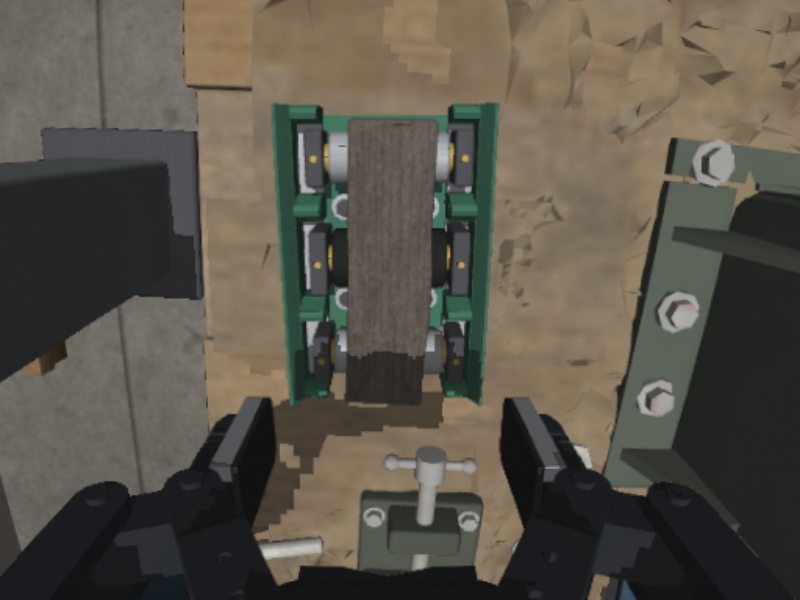

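The slat lies at pixels (348–437, 118) to (348–421, 403). The model predicts its corners at (339–435, 115) and (347–427, 404), so it is in place on all three rollers.

```bash
python3 -c "
from h import *
print(bot.job_done())"
```

```text
the job is handed in; nothing more can be done
None
```

All three rollers are seated, with the rubber one in the middle and the steel ones at the ends. The slat lies centred along all three, the bolt and offcut were left alone, and the job was handed in at about 32 s (no verdict came back).

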